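# Seat the microtome knife against its hidden end stop and clamp it

## Task

The microtome knife has only been started in its holder: pick up the blue push stick and with it nudge the knife gently along the cradle, in under the red guard, until it rests firmly against the end stop hidden in there - never ram the stop, and keep the robot itself off the sharp knife. Then swing the clamp lever fully round to lock the knife and leave the push stick lying flat on the worktop, clear of the holder. Leave the slide box, the dropper bottles and the marker where they are.

Things in the scene. Friction and masses are not known exactly. Their poses are not given: they have to be found in the camera images.
- holder: Microtome knife holder, fixed to the worktop. Origin on the worktop under the cradle's centre line, z up. Dark base plate, x -37 to 37, y -122 to 54 mm, 10 mm thick. The cradle is a slot 14 mm wide along y, its bed 14 mm up, between aluminium cheeks (tops at 37 mm) from y = -20 mm to the open mouth at y = +40 mm. The knife goes in towards -y.
- cradle_mouth (a point): Middle of the cradle's open mouth at the holder's y = +40 mm, 23 mm above the worktop (the middle height of the knife's back). Axes as the holder's.
- guard: Red finger guard fixed over the holder's far end; origin and axes as the holder's. Hood 38 mm wide, top 62 mm up, from y = -20 (open) to -106 mm (closed); the knife clears it. Inside, unseen, sits the end stop, a rubber-faced pad: its face is somewhere from y = -49 to -77 mm, not known beforehand. The rubber gives 1 mm per 5 N; it must never bear more than 15 N.
- knife: Loose steel knife 120 mm long along y, back 11 mm thick, 18 mm high, edge up at 34 mm; 0.3 to 0.45 kg. Origin under its centre. Stands in the cradle, parallel to it, 1.5 mm play each side; far end inside the guard, 11 to 50 mm short of the stop, near end 42 to 53 mm out of the mouth (1 to 31 when home). Dry friction of 1 to 3 N holds it where it is left, even pressed on the rubber.
- knife_end (a point): Middle of the knife's near end face (its +y end, 11 mm wide, 18 mm high), the face to push; 9 mm above the knife's underside, 23 mm above the worktop.
- clamp_lever (a joint): Clamp lever on an upright pivot; its eccentric presses on the knife's side. 0 rad open, 1.75 rad (end of travel) locked; starts at 0 to 0.3. Closes clockwise seen from above: at 0 it points 210 degrees, at 1.75 110 degrees counter-clockwise from the holder's +x. Stays where it is left; takes 1 to 4 N at the knob.
- lever_pivot (a point): Pivot axis of the clamp lever, at the holder's x = -18, y = +5 mm; at the knob's middle height, 44.5 mm above the worktop. Axes as the holder's.
- lever_knob (a point): Centre of the black knob at the end of the clamp lever, 62 mm from the pivot axis; the knob is 18 mm in diameter, 24 mm high, from 32.5 to 56.5 mm above the worktop, free to be pushed from any side.
- pusher: Loose push stick, 147 mm long, 70 g, lying flat on the worktop left of the holder, tip to the right (within 30 degrees of -y). Blue handle 85 x 16 x 20 mm, then an 8 mm steel shank, then a white nylon tip block 14 x 10 x 14 mm. Its x axis points along it to the tip, z up; origin on the underside, 75 mm behind the tip's face.
- pusher_grip (a point): Grip point in the blue handle, 10 mm above the stick's underside, on its axis, 95 mm behind the tip's face; 16 mm wide to grip across the stick's y, 20 mm high. The handle reaches 53 mm behind and 33 mm ahead of it.
- pusher_tip (a point): Centre of the white tip's end face, 10 mm above the stick's underside. Axes as the stick's.
- slide_box: Bystander: closed blue slide box, 170 x 105 x 38 mm, lying right of the holder. Origin under its centre.
- dropper_red: Bystander: dropper bottle with red cap, 25 mm in diameter, 58 mm high, behind the holder. Origin under its centre.
- dropper_blue: Bystander: dropper bottle with blue cap, same size, beside the red one. Origin under its centre.
- marker: Bystander: red and black marker lying behind the holder's left end, 136 mm long along its y, 15 mm thick. Origin under its centre.
Things that resemble listed ones, but are neither listed nor needed, are in the scene too. Of the things shaped like the pusher, the blue one is meant.

How it is judged:
By the outcome, as a careful person would: the job done as asked, in the order asked, and still so for the second after the job is handed in, with the robot touching nothing.
It also fails if it takes over 72 s, if anything falls off the work surface, if the arm or the gripper's body presses on something with over 40 N, if the wrist force passes 120 N, or if a joint passes its speed limit or range.

## Robot

A 7-joint arm with a two-finger parallel gripper is mounted at the origin on a cart in front of the work surface, level with it; the furniture and walls round the work are solid. World frame = base frame: x ahead of the robot, y to its left, z up, the work surface at z = 0. Lengths are in m, angles in rad, forces in N, time in s.
With the tool pointing down it reaches from about 0.35 to 0.9 m from the base axis. Payload 8.1 kg.
Tool frame: the origin (TCP) lies where the fingers leave the gripper's body, on its centre line; the fingertips stand 66 mm ahead of it and the grasp point (between the pads) lies 47 mm ahead of it; z points along the fingers, y is the line along which they close (so a half turn about z gives the same grasp; the last joint's range is limited). The gripper opens to 92 mm and grips with 3 to 60 N. Pads are 19 mm wide; open, the fingers measure 130 mm over their backs; the gripper's body (75 mm by 190 mm) begins 47 mm behind the grasp point.
Start: joints at [1.192, 0.434, 0.025, 1.573, -0.012, 1.134, -0.075], TCP at [0.17, -0.601, 0.292] pointing down, gripper open.
Joint ranges: [-2.62, 2.62], [-0.44, 2.09], [-1.27, 1.32], [0.08, 2.57], [-1.32, 4.46], [0.12, 2], [-2.74, 2.74]. Speed limits (rad/s): [2.22, 2.22, 3.01, 3.01, 3.14, 3.14, 3.14].

## Interface

Orientations are given as a rotation vector (axis times angle).
In Python, from cell import arm gives the robot as it stands.
- The arm moves only by the tool send_rows, never from a script. Its argument "motion" is text: rows parted by semicolons, each of 7 numbers parted by spaces: the closure, from 0 (fully open) to 1 (shut), then the shift along the world's x, y, z in m, then the turn, a rotation vector about the world's x, y, z in degrees. A call has 1 to 5 rows; each row shifts and turns the commanded pose from where the row before left it; what a row does not reach is not made up. A row lasts 1/8 s, in which the tool goes at most 62.5 mm and 10.7 degrees, less where a joint would pass 70% of its speed; a pose out of reach is approached as far as the arm can. A call is refused whole if a number of a shift passes 0.0625 or a number of a turn 10.7, either way. A call with a gripper value outside its range is refused whole. The fingers move at their own pace and stop on an object; "force" is the grip in N (left out, the last holds). Time passes only in rows, so rows that do not move let the fingers close. It gives the time, the measured TCP pose, the force, the opening and the grip force at its end, in the units of the state.
- arm.observe(): the state, without advancing time (a new reading comes with each control period).
- arm.get_image(name): name is "side" or "top"; returns (picture, depth): 400x640x3 uint8, blue, green, red; 400x640 float32, m along the optical axis (not along the pixel's ray), 0 where there is no reading.
- arm.camera_model(name): a dict with "fx", "fy", "cx", "cy" (pixels), "view" (4x4, takes a point from world to camera coordinates). Camera axes: x right, y down, z forward; pixel columns grow to the right and rows downward; lengths in m; the calibration is good to about 2 mm. A picture is of the moment at which its call begins. camera_model takes no time and is no camera call.
- arm.sign_off(): hands the job in; it is judged then, once.
The state is a dict: "clock": time; "joints": joint angles; "dq": joint speeds; "joint_efforts": joint torques, N m; "position": TCP position; "ee_rot": TCP orientation; "force": force on the tool from outside, world axes, zero at the start; "ft_torque": the same for the moment, N m; "width": opening from 0.0 (shut) to 1.0 (fully open); "gripper_force": force on a finger pad.
Only numpy, scipy, OpenCV 4.12 (cv2) and the standard library are available. Lean on these libraries where they do the work, as an engineer would, in place of code of your own. Each camera call takes 0.05 s, during which the arm holds its last target. There are 200 camera calls.

## Working session

There is one attempt and no reset: what is moved stays moved. The work goes in short steps, Python scripts to look and compute and a tool call to move; the robot and the scene stay as the last step left them, time stands still between calls to the robot, and variables do not carry over. Pictures are saved under pics/ and viewed, at most 10 in all, crops included, and the job is handed in when it is done.

Besides the shell and the picture viewer there is one more tool, called as a command line: name --argument value ..., lists and objects as JSON in quotes. send_rows: Moves the arm, as the interface text tells. Its arguments: {"type":"object","properties":{"motion":{"type":"string"},"force":{"type":"number"}},"required":["motion"]}

```bash
mkdir -p pics; ls; python3 - <<'E'
from cell import arm
import cv2,numpy as np
for n in("top","side"):
    im,d=arm.get_image(n); cv2.imwrite(f"pics/{n}0.png",im); np.savez(f"{n}0.npz",im=im,d=d)
    m=arm.camera_model(n); print(n,m["fx"],m["fy"],m["cx"],m["cy"]);print(np.round(m["view"],4))
print(arm.observe())
E
```

```text
pics
top 519.0026807257708 519.0026807257708 317.8166556748916 199.8625424466588
[[ 0.3088 -0.9511  0.0058 -0.0504]
 [-0.8114 -0.2666 -0.5202  0.5129]
 [ 0.4963  0.1559 -0.854   1.6903]
 [ 0.      0.      0.      1.    ]]
side 389.3304376190847 389.3304376190847 314.63075984699805 198.99766297726896
[[-0.8375 -0.5459 -0.0241  0.5563]
 [-0.2342  0.3985 -0.8868  0.1513]
 [ 0.4937 -0.7371 -0.4615  1.179 ]
 [ 0.      0.      0.      1.    ]]
{'clock': 0.1, 'joints': array([ 1.19240858,  0.43517802,  0.02492182,  1.57399963, -0.01161924,
        1.13399389, -0.07509097]), 'dq': array([ 0.00132119, -0.00105248,  0.00096338, -0.00199563,  0.00031286,
        0.00150944,  0.00140892]), 'joint_efforts': array([ 4.89459882e-03, -6.69125390e+01,  9.89211537e-01, -3.15146184e+01,
       -6.03248924e-02,  3.74131452e-02,  1.32353631e-05]), 'position': array([ 0.17008159, -0.60103423,  0.29150992]), 'ee_rot': array([-3.11038441e+00, -4.31608198e-01,  4.51833448e-04]), 'force': array([ 0.0548911 , -0.02916177,  0.61984987]), 'ft_torque': array([-0.01130914,  0.02137041, -0.03074827]), 'gripper_force': 0.0, 'width': 0.9959303174857173}
```

View pics/top0.png

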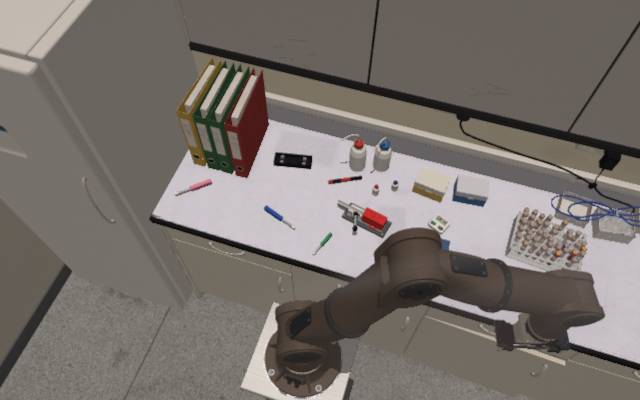

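View pics/side0.png

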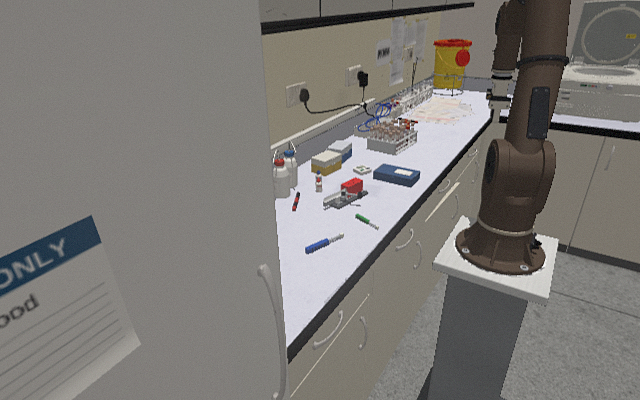

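```bash
cat > h.py <<'E'
import cv2,numpy as np
from cell import arm
M={n:arm.camera_model(n) for n in("top","side")}
def ray(n,u,v):
    m=M[n];R=m["view"][:3,:3];t=m["view"][:3,3]
    d=R.T@np.array([(u-m["cx"])/m["fx"],(v-m["cy"])/m["fy"],1.]);return -R.T@t,d
def plane(n,u,v,z):
    o,d=ray(n,u,v);return o+d*(z-o[2])/d[2]
def proj(n,p):
    m=M[n];c=m["view"][:3,:3]@np.asarray(p,float)+m["view"][:3,3]
    return np.array([m["fx"]*c[0]/c[2]+m["cx"],m["fy"]*c[1]/c[2]+m["cy"]])
def two(a,b):
    # closest point of rays
    (o1,d1),(o2,d2)=ray("top",*a),ray("side",*b)
    s=np.linalg.lstsq(np.c_[d1,-d2],o2-o1,rcond=None)[0]
    p,q=o1+s[0]*d1,o2+s[1]*d2;return (p+q)/2,np.linalg.norm(p-q)
def grab(n):
    return arm.get_image(n)
def crop(im,u0,v0,u1,v1,k):
    return cv2.resize(im[v0:v1,u0:u1],None,fx=k,fy=k,interpolation=cv2.INTER_CUBIC)
def mask(im,lo,hi,box):
    h=cv2.cvtColor(im,cv2.COLOR_BGR2HSV);m=cv2.inRange(h,np.array(lo),np.array(hi))
    z=np.zeros_like(m);u0,v0,u1,v1=box;z[v0:v1,u0:u1]=m[v0:v1,u0:u1];return z
E
python3 - <<'E'
from h import *
t=np.load("top0.npz")["im"];s=np.load("side0.npz")["im"]
a=crop(t,255,185,405,260,5.3);b=crop(s,290,165,430,265,4)
a=a[:,:795]
cv2.imwrite("pics/c1.png",a);cv2.imwrite("pics/c2.png",b)
E
```

```text
(no output)
```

View pics/c1.png

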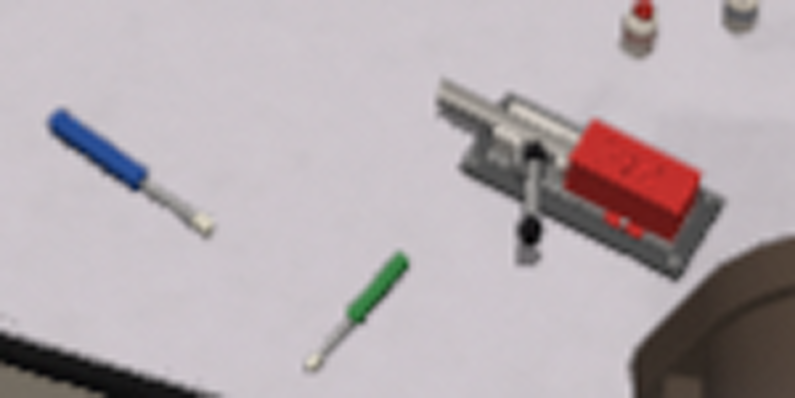

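View pics/c2.png

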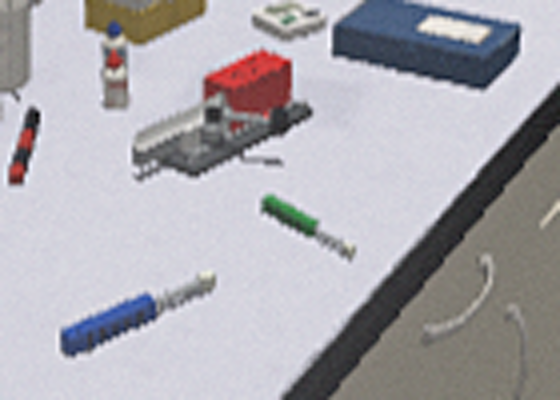

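```bash
cat >> h.py <<'E'
def cloud(n,d,m):
    v,u=np.nonzero((m>0)&(d>0));c=M[n];z=d[v,u]
    p=np.c_[(u-c["cx"])/c["fx"]*z,(v-c["cy"])/c["fy"]*z,z]
    return (p-c["view"][:3,3])@c["view"][:3,:3],u,v
def rect(P):
    r=cv2.minAreaRect((P[:,:2]*1000).astype(np.float32));return r
E
python3 - <<'E'
from h import *
T=np.load("top0.npz");S=np.load("side0.npz")
B={"top":(335,195,400,245),"side":(315,170,375,215)}
BB={"top":(255,200,305,235),"side":(300,230,348,256)}
for n,I in(("top",T),("side",S)):
    im,d=I["im"],I["d"]
    a=mask(im,(0,150,60),(10,255,255),B[n])|mask(im,(170,150,60),(180,255,255),B[n])
    P,u,v=cloud(n,d,a);print(n,"red",len(P),np.round(np.percentile(P[:,2],[1,25,50,75,99]),4))
    Q=P[P[:,2]>.054];print(" guardtop",len(Q),rect(Q),Q.mean(0).round(4))
    a=mask(im,(100,120,40),(125,255,255),BB[n]);P,u,v=cloud(n,d,a)
    print(" blue",len(P),np.round(np.percentile(P[:,2],[1,25,50,75,99]),4),u.min(),u.max(),v.min(),v.max())
    Q=P[P[:,2]>.015];print("  handletop",len(Q),rect(Q),Q.mean(0).round(4))
    # dark base
    x0,y0,x1,y1=B[n];z=np.zeros(d.shape,np.uint8);z[y0:y1,x0:x1]=1
    P,u,v=cloud(n,d,z);h=cv2.cvtColor(im,cv2.COLOR_BGR2HSV)[v,u]
    k=(P[:,2]>.005)&(P[:,2]<.07)
    print("  holder all z>5mm",k.sum(),rect(P[k]))
    k=(P[:,2]>.006)&(P[:,2]<.014);print("  base",k.sum(),rect(P[k]))
    ws=(h[:,1]<30)&(h[:,2]>150);print("  table z",np.median(P[ws,2]),P[ws,2].std())
E
```

```text
top red 330 [0.0136 0.042  0.0584 0.0633 0.0718]
 guardtop 201 ((547.3038940429688, -90.54804992675781), (84.17191314697266, 41.12446594238281), 76.93514251708984) [ 0.5475 -0.091   0.0625]
 blue 76 [0.0086 0.016  0.0193 0.0231 0.03  ] 265 281 206 220
  handletop 61 ((470.01190185546875, 276.4656677246094), (76.97551727294922, 14.265830039978027), 67.54997253417969) [0.4685 0.276  0.0213]
  holder all z>5mm 1374 ((560.4185791015625, -67.89814758300781), (217.0264892578125, 247.7566680908203), 17.633026123046875)
  base 503 ((561.78076171875, -67.492919921875), (212.23464965820312, 246.53536987304688), 18.087751388549805)
  table z 0.00141896909646057 0.06236263707241526
side red 123 [0.0177 0.0547 0.0607 0.0622 0.0648]
 guardtop 93 ((606.3460083007812, -90.52777099609375), (79.42549133300781, 151.08811950683594), 82.76787567138672) [ 0.5485 -0.082   0.061 ]
 blue 83 [0.0028 0.017  0.0187 0.0203 0.0226] 306 328 239 252
  handletop 67 ((470.1240234375, 283.06060791015625), (81.49909973144531, 11.057555198669434), 69.06929016113281) [0.4703 0.286  0.0193]
  holder all z>5mm 958 ((578.0409545898438, -105.1988525390625), (249.44363403320312, 414.2093811035156), 33.97047805786133)
  base 202 ((581.4956665039062, -109.69442749023438), (248.73731994628906, 402.8919982910156), 33.97047805786133)
  table z 0.0012744490013495988 0.010992265987974946
```

```bash
python3 - <<'E'
from h import *
T=np.load("top0.npz");S=np.load("side0.npz")
cv2.imwrite("pics/c3.png",np.vstack([crop(T["im"],334,196,394,241,8),crop(S["im"],318,174,378,214,8)[:239]])) if 0 else 0
a=crop(T["im"],334,196,394,242,6.6);b=crop(S["im"],318,174,378,212,6.6)
a=cv2.resize(T["im"][196:242,334:396],None,fx=12,fy=12,interpolation=cv2.INTER_CUBIC);cv2.imwrite("pics/c3.png",a);print(a.shape)
E
```

```text
(552, 744, 3)
```

View pics/c3.png

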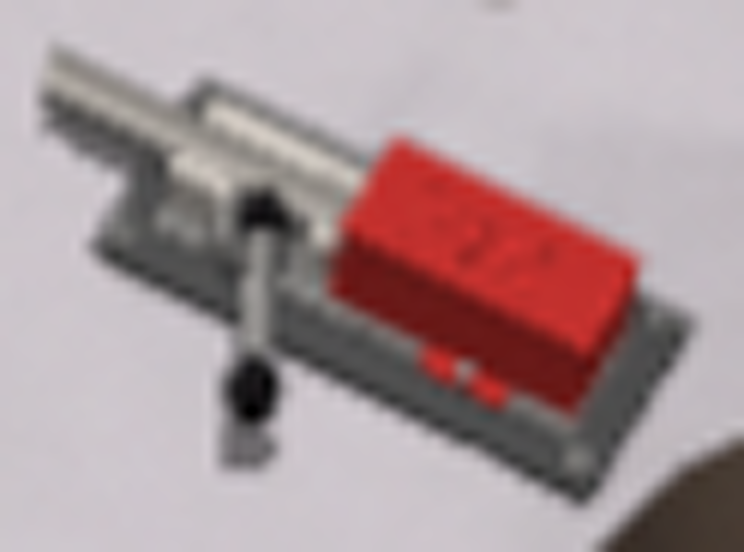

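```bash
python3 - <<'E'
from h import *
from scipy.optimize import least_squares
f=lambda c:((c[0]+.5)/12-.5+334,(c[1]+.5)/12-.5+196)
pts=[((398,136),(19,-20),62),((641,258),(19,-106),62),((588,350),(-19,-106),62),((342,220),(-19,-20),62),
((97,236),(-37,54),10),((205,78),(37,54),10),((695,318),(37,-122),10),((588,490),(-37,-122),10)]
W=np.array([plane("top",*f(c),z/1e3)[:2]*1e3 for c,_,z in pts]);L=np.array([l for _,l,_ in pts],float)
def tr(q,L):
    c,s=np.cos(q[2]),np.sin(q[2]);return np.c_[c*L[:,0]-s*L[:,1]+q[0],s*L[:,0]+c*L[:,1]+q[1]]
r=least_squares(lambda q:(tr(q,L)-W).ravel(),[560,-29,-.22]);q=r.x
print(q,np.degrees(q[2]));print((tr(q,L)-W).round(1))
c,s=np.cos(q[2]),np.sin(q[2])
inv=lambda w:np.array([c*(w[0]-q[0])+s*(w[1]-q[1]),-s*(w[0]-q[0])+c*(w[1]-q[1])])
for nm,cp,z in(("knifeTL",(57,45),32),("knifeBL",(42,92),32),("knife edge mid",(50,68),34),("knob",(252,383),50),("knobtop",(254,375),56.5),("pivot",(263,205),57)):
    w=plane("top",*f(cp),z/1e3)*1e3;print(nm,w.round(1),inv(w).round(1))
# stick: handle by two views centroids + tips
T=np.load("top0.npz")["im"];S=np.load("side0.npz")["im"]
for n,im,b in(("top",T,(255,200,305,235)),("side",S,(300,230,348,256))):
    m=mask(im,(100,100,40),(125,255,255),b);v,u=np.nonzero(m)
    r=cv2.minAreaRect(np.c_[u,v].astype(np.float32));bx=cv2.boxPoints(r)
    print(n,"handle",r, len(u));print([plane(n,*p,.010)[:2].round(4) for p in bx], plane(n,u.mean(),v.mean(),.012).round(4))
    x0,y0,x1,y1=(286,218,300,232) if n=="top" else (326,230,346,244)
    print(cv2.cvtColor(im,cv2.COLOR_BGR2GRAY)[y0:y1,x0:x1])
E
```

```text
[ 5.66176363e+02 -3.00012811e+01 -2.25010262e-01] -12.892138388359395
[[ 1.8  0.9]
 [ 1.2 -1.4]
 [ 0.1 -0.4]
 [-1.1  0.9]
 [-2.6  1.4]
 [ 3.2  1. ]
 [ 0.3 -1. ]
 [-2.9 -1.4]]
knifeTL [595.   58.7  32. ] [ 8.3 92.9]
knifeBL [576.9  58.2  32. ] [-9.2 88.4]
knife edge mid [585.   58.1  34. ] [-1.3 90.1]
knob [487.9 -34.5  50. ] [-75.3 -21.8]
knobtop [487.2 -34.9  56.5] [-75.9 -22.3]
pivot [544.8 -21.3  57. ] [-22.8   3.7]
top handle ((272.9391784667969, 212.8851318359375), (19.76209831237793, 4.3011627197265625), 35.53767395019531) 83
[array([0.4788, 0.3186]), array([0.4963, 0.3151]), array([0.4681, 0.2397]), array([0.4511, 0.2435])] [0.4727 0.2785 0.012 ]
[[199 199 200 201 200 199 199 198 197 197 196 196 196 198]
 [200 201 201 199 200 200 199 198 196 195 195 196 198 198]
 [192 201 201 200 200 199 199 199 197 196 197 198 198 199]
 [168 178 195 200 200 200 199 199 197 197 198 199 200 199]
 [148 159 170 192 199 199 199 199 199 199 200 199 200 200]
 [118 142 155 166 175 193 199 199 200 200 199 200 200 200]
 [172 136 136 150 157 177 188 195 199 199 199 199 199 199]
 [199 179 135 125 144 160
[... 1118 characters left out ...]
 127 123
  214 213]
 [214 217 213 209 215 215 218 218 204 198 175 160 152 134 123 130 125 141
  215 213]
 [204 220 221 216 220 189 205 197 175 160 143 128 112 110 110 116 111 191
  215 215]
 [137 175 221 204 211 166 174 156 135 147 113  98 103 110 110 175 173 216
  213 213]
 [ 87  92 184 173 177 162 130 143 156 141 108 108 174 181 174 221 217 210
  212 215]
 [ 95  79  98 146 130 146 109 133 151 107 175 175 222 222 221 216 217 212
  214 213]
 [ 89  73  65 147 110 130 114 106 171 172 220 220 216 214 213 212 211 212
  212 217]
 [ 83  72  67 144 113 175 177 174 220 222 216 218 212 210 212 209 212 212
  213 211]
 [ 77  74  64 105 172 221 223 218 219 211 215 212 213 214 210 212 211 213
  212 212]]
```

Candidates for the push stick in the top image are the pink stick at (195,186), the blue one at (280,217) and the green one at (323,243). I choose the blue one, as the task says; the close crop shows a blue handle and a white tip. The holder's red guard is at about (374,219), the knife's near end at (338,202) and the knob at (355,228). Next I check the holder fit and the stick tip in the side view.

```bash
cat >> h.py <<'E'
Q=np.array([566.2,-30.0,np.radians(-12.9)])
def hw(x,y,z=0,Q=Q):
    c,s=np.cos(Q[2]),np.sin(Q[2]);return np.array([c*x-s*y+Q[0],s*x+c*y+Q[1],z])/1e3
E
python3 - <<'E'
from h import *
im=np.load("side0.npz")["im"]
k=12;u0,v0=318,174
a=cv2.resize(im[v0:214,u0:378],None,fx=k,fy=k,interpolation=cv2.INTER_CUBIC)
for p in [(19,-20,62),(19,-106,62),(-19,-106,62),(-19,-20,62),(-37,54,10),(37,54,10),(-37,-122,10),(0,90,32)]:
    q=proj("side",hw(*p));c=((q-(u0,v0)+.5)*k-.5).astype(int);cv2.circle(a,tuple(map(int,c)),3,(0,255,255),-1)
cv2.imwrite("pics/c4.png",a)
d=np.array([-.347,-.938,0]);tip=np.array([.473,.280,.010])+.1045*d
print("tip",tip,proj("top",tip),proj("side",tip))
# clutter in placing area
T=np.load("top0.npz");z=np.zeros((400,640),np.uint8);z[140:260,180:345]=1
P,u,v=cloud("top",T["d"],z);k=P[:,2]>.01
w=P[k];sel=(w[:,1]>.05)&(w[:,1]<.45)&(w[:,0]<.72)&(w[:,0]>.3);w=w[sel]
H,_,_=np.histogram2d(w[:,0],w[:,1],bins=[np.arange(.3,.73,.03),np.arange(.05,.46,.03)]);print(H.astype(int))
E
```

```text
tip [0.4367385 0.181979  0.01     ] [293.95710917 228.10021691] [342.82850914 233.91696064]
[[  0   0   1   0   1   0   2   1   0   2   0   1   0]
 [  0   3   2   1   2   2   0   0   2   0   0   1   3]
 [  9   4   3   2   0   2   2   1   3   2   2   0   0]
 [ 18   0   2   0   3   2   3   1   1   1   1   0   1]
 [ 20   1   1   4  13  10   1   2   1   2   1   1   1]
 [  2   1   1   1   1   6  31  37  18   3   1   0   0]
 [  0   1   2   1   2   2   2   4  19   0   3   1   2]
 [  2   1   2   2   0   1   4   4   3   2   0   3   2]
 [  4   0   3   0   2   3   1   0   3   2   2   1   3]
 [ 18   2   0   1   2   1   0   2   2   3   1   1  56]
 [  1   1   1   0   0   0   2   1   1   2   0   2 131]
 [  0   2   1   1   0   1   3   1   1   0   0   0  82]
 [  0  17  11   3   3   3   2   2   1   8   6   1  21]
 [ 10  11   1   1   2  12  22  22  21  20  12   0   4]]
```

View pics/c4.png

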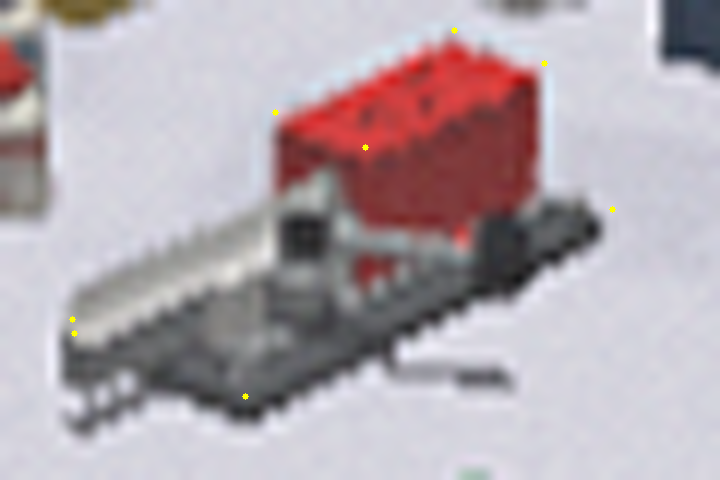

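send_rows --motion "0 0.035 0.031 0 0 0 0;0 0.035 0.031 0 0 0 0;0 0.035 0.031 0 0 0 0;0 0.035 0.031 0 0 0 0;0 0.035 0.031 0 0 0 0" --force 40

```text
clock: 0.72
position: [0.346, -0.4451, 0.292]
ee_rot: [-3.111, -0.432, 0.001]
force: [0.3, -0.8, -0.4]
width: 1.003
gripper_force: 0.0
```

send_rows --motion "0 0.035 0.031 0 0 0 0;0 0.035 0.031 0 0 0 0;0 0.035 0.031 0 0 0 0;0 0 0.045 0 0 0 4;0 0 0.045 0 0 0 4"

```text
clock: 1.35
position: [0.4503, -0.2618, 0.2917]
ee_rot: [-3.073, -0.652, 0.001]
force: [1.1, -0.4, 0.6]
width: 1.001
gripper_force: 0.0
```

send_rows --motion "0 0.002 0.045 0 0 0 4;0 0.002 0.045 0 0 0 4;0 0.002 0.045 0 0 0 4;0 0.002 0.045 0 0 0 4;0 0.002 0.045 0 0 0 4"

```text
clock: 1.98
position: [0.4599, -0.037, 0.2921]
ee_rot: [2.914, 1.175, -0.0]
force: [1.4, 0.2, -0.1]
width: 1.003
gripper_force: 0.0
```

send_rows --motion "0 0.002 0.045 0 0 0 4;0 0.002 0.045 0 0 0 4;0 0.002 0.045 0 0 0 4;0 0.002 0.045 0 0 0 4;0 0.002 0.045 0 0 0 4"

```text
clock: 2.6
position: [0.47, 0.1878, 0.292]
ee_rot: [2.665, 1.663, -0.001]
force: [1.1, -0.2, -0.1]
width: 1.001
gripper_force: 0.0
```

send_rows --motion "0 0 0.043 0 0 0 3;0 0 0.040 -0.04 0 0 2.7;0 0 0 -0.06 0 0 0;0 0 0 -0.06 0 0 0;0 0 0 -0.04 0 0 0"

```text
clock: 3.22
position: [0.469, 0.2688, 0.0893]
ee_rot: [-2.581, -1.791, 0.005]
force: [0.6, 1.0, 0.4]
width: 0.997
gripper_force: 0.0
```

send_rows --motion "0 0 0 -0.015 0 0 0;0 0 0 -0.008 0 0 0;0 0 0 0 0 0 0"

```text
clock: 3.6
position: [0.4707, 0.2699, 0.0701]
ee_rot: [2.581, 1.79, 0.002]
force: [0.4, 1.1, 0.1]
width: 1.001
gripper_force: 0.0
```

send_rows --motion "0.5 0 0 -0.001 0 0 0;1 0 0 0 0 0 0;1 0 0 0 0 0 0;1 0 0 0 0 0 0;1 0 0 0 0 0 0" --force 40

```text
clock: 4.22
position: [0.4702, 0.2696, 0.0683]
ee_rot: [2.581, 1.791, 0.0]
force: [-0.1, 0.3, -0.8]
width: 0.505
gripper_force: 0.0
```

send_rows --motion "1 0 0 0 0 0 0;1 0 0 0 0 0 0;1 0 0 0 0 0 0"

```text
clock: 4.6
position: [0.4701, 0.2696, 0.0682]
ee_rot: [2.581, 1.791, -0.0]
force: [-0.1, -0.2, -1.3]
width: 0.182
gripper_force: 0.1
```

send_rows --motion "1 0 0 0 0 0 0;1 0 0 0 0 0 0;1 0 0 0.02 0 0 0;1 0 0 0.02 0 0 2.6;1 0.02 0 0 0 0 5"

```text
clock: 5.22
position: [0.4898, 0.2705, 0.1098]
ee_rot: [2.453, 1.963, 0.003]
force: [1.4, 0.7, -0.3]
width: 0.17
gripper_force: 40.0
```

send_rows --motion "1 0.03 0 0 0 0 0;1 0.03 0 0 0 0 0;1 0.03 -0.01 0 0 0 0;1 0.02 -0.02 -0.01 0 0 0;1 0.01 -0.02 -0.01 0 0 0"

```text
clock: 5.85
position: [0.611, 0.2185, 0.0876]
ee_rot: [2.457, 1.957, 0.0]
force: [-0.7, -0.2, -0.4]
width: 0.168
gripper_force: 40.0
```

send_rows --motion "1 0 -0.022 -0.006 0 0 0;1 0 -0.015 0 0 0 0;1 0 0 0 0 0 0;1 0 0 0 0 0 0"

```text
clock: 6.35
position: [0.61, 0.1837, 0.0829]
ee_rot: [-2.456, -1.959, -0.002]
force: [0.3, 1.1, -0.4]
width: 0.171
gripper_force: 40.0
```

```bash
python3 - <<'E'
from h import *
print(arm.observe()["position"],arm.observe()["ee_rot"])
for n in("top","side"):
    im,d=arm.get_image(n);np.savez(n+"1.npz",im=im,d=d)
a=np.load("top1.npz")["im"][170:245,280:395];b=np.load("side1.npz")["im"][170:245,265:380]
f=lambda x:cv2.resize(x,None,fx=4.3*1.6,fy=4.3*1.6,interpolation=cv2.INTER_CUBIC)
k=3.98
c=np.hstack([cv2.resize(x[:,:100],None,fx=k,fy=k,interpolation=cv2.INTER_CUBIC) for x in(a,b)])
cv2.imwrite("pics/p1.png",c);print(c.shape)
E
```

```text
[0.60997394 0.1837415  0.08294945] [-2.45565295e+00 -1.95875060e+00 -2.11600483e-03]
(298, 796, 3)
```

View pics/p1.png

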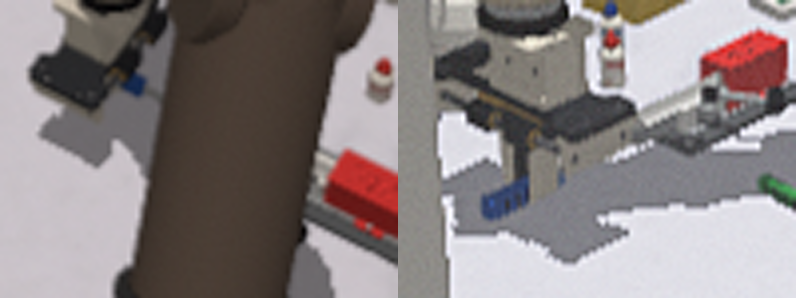

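The arm hides the tip from the top camera and the gripper hides it from the side camera. I'll go on the measured poses and use the force reading to detect contact.

send_rows --motion "1 0.0024 -0.0006 -0.0015 0 0 0;1 -0.0018 -0.0078 0 0 0 0;1 -0.0018 -0.0078 0 0 0 0;1 -0.0013 -0.0059 0 0 0 0;1 0 0 0 0 0 0"

```text
clock: 7.08
position: [0.6077, 0.1595, 0.0807]
ee_rot: [2.458, 1.956, -0.001]
force: [0.4, 0.2, -1.1]
width: 0.167
gripper_force: 40.0
```

send_rows --motion "1 -0.0003 -0.0015 0 0 0 0;1 -0.0003 -0.0015 0 0 0 0;1 -0.0004 -0.0015 0 0 0 0;1 -0.0003 -0.0014 0 0 0 0;1 0 0 0 0 0 0"

```text
clock: 7.7
position: [0.6063, 0.1544, 0.0807]
ee_rot: [2.457, 1.958, -0.0]
force: [-0.1, -0.1, -0.9]
width: 0.172
gripper_force: 40.0
```

send_rows --motion "1 -0.0003 -0.0015 0 0 0 0;1 -0.0003 -0.0015 0 0 0 0;1 -0.0004 -0.0015 0 0 0 0;1 -0.0003 -0.0014 0 0 0 0;1 -0.0003 -0.0014 0 0 0 0"

```text
clock: 8.32
position: [0.6048, 0.1474, 0.0808]
ee_rot: [-2.457, -1.958, -0.0]
force: [0.3, 1.6, -0.4]
width: 0.173
gripper_force: 40.0
```

send_rows --motion "1 -0.0003 -0.0015 0 0 0 0;1 -0.0003 -0.0015 0 0 0 0;1 -0.0004 -0.0015 0 0 0 0;1 0 0 0 0 0 0;1 0 0 0 0 0 0"

```text
clock: 8.95
position: [0.6037, 0.1424, 0.0807]
ee_rot: [2.457, 1.957, -0.001]
force: [-0.2, 0.4, -1.3]
width: 0.17
gripper_force: 40.0
```

```bash
python3 - <<'E'
from h import *
for n in("side","top"):
    im,d=arm.get_image(n);np.savez(n+"2.npz",im=im,d=d)
F=[]
for i in range(4): arm.get_image("side");F.append(arm.observe()["force"])
print(np.round(F,2))
b=np.load("side2.npz")["im"][170:225,300:375];a=np.load("side0.npz")["im"][170:225,300:375]
cv2.imwrite("pics/p2.png",np.hstack([cv2.resize(x,None,fx=5.3,fy=5.3,interpolation=cv2.INTER_CUBIC) for x in(a,b)]))
E
```

```text
[[ 0.46 -0.73 -1.02]
 [-0.03  1.57 -0.91]
 [-0.47 -0.41 -1.33]
 [-0.55 -0.56 -0.43]]
```

View pics/p2.png

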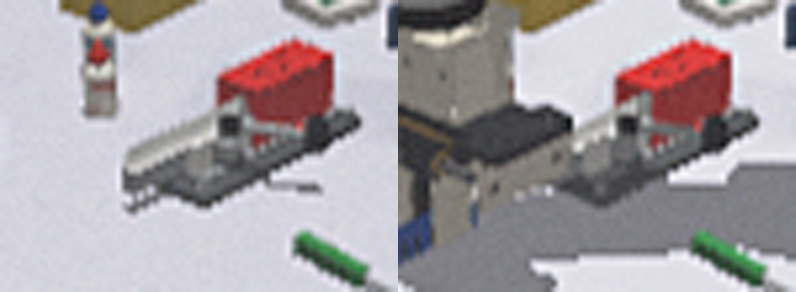

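send_rows --motion "1 -0.0002 -0.001 0 0 0 0;1 -0.0002 -0.001 0 0 0 0;1 -0.0002 -0.001 0 0 0 0"

```text
clock: 9.62
position: [0.6032, 0.14, 0.0808]
ee_rot: [-2.457, -1.958, -0.001]
force: [0.4, 1.6, -1.3]
width: 0.168
gripper_force: 40.0
```

send_rows --motion "1 -0.0002 -0.001 0 0 0 0;1 -0.0002 -0.001 0 0 0 0"

```text
clock: 9.88
position: [0.6028, 0.1378, 0.0808]
ee_rot: [2.457, 1.958, 0.0]
force: [0.8, 1.8, -0.2]
width: 0.17
gripper_force: 40.0
```

```bash
python3 - <<'E'
from h import *
F=[]
for i in range(8): arm.get_image("side");F.append(arm.observe()["force"])
print(np.round(np.mean(F,0),2),np.std(F,0).round(2),arm.observe()["position"])
E
```

```text
[ 0.41  1.12 -0.84] [0.4 0.4 0.5] [0.60273672 0.13760664 0.08068424]
```

send_rows --motion "1 -0.0002 -0.001 0 0 0 0;1 -0.0002 -0.001 0 0 0 0"

```text
clock: 10.52
position: [0.6024, 0.136, 0.0808]
ee_rot: [-2.457, -1.958, -0.001]
force: [0.3, 1.8, -0.8]
width: 0.169
gripper_force: 40.0
```

send_rows --motion "1 -0.0002 -0.001 0 0 0 0;1 -0.0003 -0.001 0 0 0 0"

```text
clock: 10.78
position: [0.6019, 0.1338, 0.0808]
ee_rot: [2.457, 1.958, 0.0]
force: [0.8, 2.0, -0.6]
width: 0.169
gripper_force: 40.0
```

send_rows --motion "1 -0.0002 -0.001 0 0 0 0;1 -0.0002 -0.001 0 0 0 0"

```text
clock: 11.02
position: [0.6015, 0.1318, 0.0808]
ee_rot: [2.457, 1.958, 0.0]
force: [0.3, 1.7, -1.2]
width: 0.171
gripper_force: 40.0
```

send_rows --motion "1 -0.0002 -0.001 0 0 0 0;1 -0.0003 -0.001 0 0 0 0"

```text
clock: 11.28
position: [0.601, 0.1297, 0.0807]
ee_rot: [2.457, 1.958, 0.0]
force: [1.0, 1.3, -1.1]
width: 0.173
gripper_force: 40.0
```

send_rows --motion "1 -0.0002 -0.001 0 0 0 0;1 -0.0002 -0.001 0 0 0 0"

```text
clock: 11.52
position: [0.6005, 0.1278, 0.0807]
ee_rot: [2.457, 1.958, -0.0]
force: [0.1, 1.6, 0.0]
width: 0.173
gripper_force: 40.0
```

send_rows --motion "1 -0.0002 -0.001 0 0 0 0;1 -0.0003 -0.001 0 0 0 0"

```text
clock: 11.78
position: [0.6001, 0.1257, 0.0808]
ee_rot: [2.457, 1.958, 0.0]
force: [1.0, 2.5, -1.0]
width: 0.17
gripper_force: 40.0
```

send_rows --motion "1 -0.0002 -0.001 0 0 0 0;1 -0.0002 -0.001 0 0 0 0"

```text
clock: 12.02
position: [0.5996, 0.1237, 0.0807]
ee_rot: [2.457, 1.958, 0.0]
force: [0.5, 1.3, -1.2]
width: 0.175
gripper_force: 40.0
```

send_rows --motion "1 -0.0002 -0.001 0 0 0 0;1 -0.0003 -0.001 0 0 0 0"

```text
clock: 12.28
position: [0.5992, 0.1217, 0.0807]
ee_rot: [2.457, 1.958, 0.0]
force: [0.8, 2.3, 0.5]
width: 0.171
gripper_force: 40.0
```

send_rows --motion "1 -0.0002 -0.001 0 0 0 0;1 -0.0002 -0.001 0 0 0 0"

```text
clock: 12.52
position: [0.5988, 0.1197, 0.0808]
ee_rot: [2.457, 1.958, 0.0]
force: [-0.0, 2.1, -0.4]
width: 0.172
gripper_force: 40.0
```

send_rows --motion "1 -0.0002 -0.001 0 0 0 0;1 -0.0003 -0.001 0 0 0 0"

```text
clock: 12.78
position: [0.5983, 0.1177, 0.0808]
ee_rot: [2.457, 1.958, 0.0]
force: [0.8, 1.7, -0.5]
width: 0.172
gripper_force: 40.0
```

send_rows --motion "1 -0.0002 -0.001 0 0 0 0;1 -0.0002 -0.001 0 0 0 0"

```text
clock: 13.02
position: [0.598, 0.1161, 0.0808]
ee_rot: [-2.457, -1.958, -0.001]
force: [1.4, 3.8, -0.4]
width: 0.167
gripper_force: 40.0
```

```bash
cat > f.py <<'E'
from h import *
F=[]
for i in range(6): arm.get_image("side");F.append(arm.observe()["force"])
print(np.round(np.mean(F,0),2),np.std(F,0).round(2),arm.observe()["position"].round(4))
E
python3 f.py
```

```text
[ 0.76  3.24 -1.05] [0.26 0.28 0.44] [0.5979 0.1161 0.0808]
```

send_rows --motion "1 -0.0001 -0.0005 0 0 0 0;1 -0.0001 -0.0005 0 0 0 0;1 0 0 0 0 0 0"

```text
clock: 13.7
position: [0.5979, 0.1156, 0.0809]
ee_rot: [-2.456, -1.958, -0.002]
force: [1.3, 5.7, -0.6]
width: 0.17
gripper_force: 40.0
```

```bash
python3 f.py
```

```text
[ 1.27  5.83 -0.84] [0.4  0.3  0.67] [0.5978 0.1156 0.0809]
```

send_rows --motion "1 -0.0001 -0.0005 0 0 0 0;1 -0.0001 -0.0005 0 0 0 0;1 0 0 0 0 0 0"

```text
clock: 14.38
position: [0.5978, 0.1152, 0.0811]
ee_rot: [-2.455, -1.958, -0.003]
force: [1.4, 7.1, -1.2]
width: 0.172
gripper_force: 40.0
```

```bash
python3 f.py
```

```text
[ 1.66  7.21 -0.74] [0.41 0.37 0.5 ] [0.5978 0.1152 0.0811]
```

send_rows --motion "1 0.0002 0.001 0 0 0 0;1 0.0005 0.002 0 0 0 0;1 0.001 0.004 0 0 0 0;1 0.0045 0.0195 0 0 0 0;1 0.0045 0.0195 0 0 0 0"

```text
clock: 15.3
position: [0.6085, 0.1615, 0.0808]
ee_rot: [-2.457, -1.958, -0.001]
force: [0.4, 0.0, -0.5]
width: 0.173
gripper_force: 40.0
```

send_rows --motion "1 0.0045 0.0195 0 0 0 0;1 0 0.025 0 0 0 0;1 -0.02 0.025 0 0 0 0;1 -0.02 0.02 0 0 0 0;1 -0.015 0 0 0 0 0"

```text
clock: 15.92
position: [0.5562, 0.2526, 0.0809]
ee_rot: [-2.452, -1.962, -0.002]
force: [0.2, -0.5, -1.6]
width: 0.172
gripper_force: 40.0
```

send_rows --motion "1 0 0 -0.005 0 0 0;1 0 0 -0.004 0 0 0;1 0 0 -0.002 0 0 0;1 0 0 0 0 0 0;1 0 0 0 0 0 0"

```text
clock: 16.55
position: [0.558, 0.2492, 0.0698]
ee_rot: [-2.457, -1.957, -0.0]
force: [0.3, 0.4, -1.0]
width: 0.172
gripper_force: 40.0
```

send_rows --motion "1 0 0 -0.0013 0 0 0;1 0 0 0 0 0 0;0.6 0 0 0 0 0 0;0.4 0 0 0 0 0 0;0.4 0 0 0 0 0 0"

```text
clock: 17.18
position: [0.5577, 0.2494, 0.0685]
ee_rot: [2.457, 1.958, 0.0]
force: [-0.7, 0.7, -0.7]
width: 0.446
gripper_force: 0.0
```

send_rows --motion "0.4 0 0 0 0 0 0;0.4 0 0 0.01 0 0 0;0.4 0 0 0.04 0 0 0;1 0 0 0.04 0 0 0;1 -0.04 -0.03 0 0 0 0"

```text
clock: 17.8
position: [0.5208, 0.2225, 0.1626]
ee_rot: [2.456, 1.958, 0.016]
force: [-1.4, 0.1, -0.4]
width: 0.433
gripper_force: 0.0
```

send_rows --motion "1 -0.004 -0.047 0 0 0 4.3;1 -0.004 -0.047 0 0 0 4.3;1 -0.004 -0.047 0 0 0 4.3;1 -0.004 -0.047 0 0 0 4.3;1 -0.004 -0.047 0 0 0 4.3"

```text
clock: 18.42
position: [0.4976, -0.0172, 0.1592]
ee_rot: [2.045, 2.384, 0.001]
force: [-0.3, -0.1, -0.1]
width: 0.004
gripper_force: 0.0
```

send_rows --motion "1 -0.004 -0.047 0 0 0 4.3;1 0 0 0 0 0 0;1 0 0 0 0 0 0"

```text
clock: 18.8
position: [0.4939, -0.0622, 0.159]
ee_rot: [1.959, 2.456, 0.001]
force: [-0.4, 0.1, 0.2]
width: 0.004
gripper_force: 0.0
```

```bash
python3 - <<'E'
from h import *
o=arm.observe();print(o["position"].round(4),o["ee_rot"].round(3),o["width"],o["joints"].round(2),o["force"].round(1))
pv=np.array([548.3,-19.1]);d=18.5
for th in [192.7]+list(np.arange(185,95,-10))+[97.1]:
    a=np.radians(th);r=np.array([np.cos(a),np.sin(a)]);t=np.array([np.sin(a),-np.cos(a)])
    print(round(th,1),(pv+62*r).round(1),(pv+62*r-d*t).round(1))
for n in("top","side"):
    im,_=arm.get_image(n);np.savez(n+"3.npz",im=im)
S=np.load("side3.npz")["im"];m=mask(S,(0,0,0),(180,255,45),(355,180,372,205));v,u=np.nonzero(m);print("knob side",u.mean(),v.mean(),len(u),proj("side",(.4865,-.033,.0445)))
T=np.load("top3.npz")["im"];m=mask(T,(0,0,0),(180,255,45),(345,220,365,235));v,u=np.nonzero(m);print(len(u),u.mean(),v.mean(),proj("top",(.4865,-.033,.0445)))
m=mask(T,(100,100,40),(125,255,255),(255,180,350,240));v,u=np.nonzero(m);print(len(u),cv2.minAreaRect(np.c_[u,v].astype(np.float32)) if len(u) else 0)
E
```

```text
[ 0.4939 -0.0622  0.159 ] [1.959e+00 2.456e+00 1.000e-03] 0.004016338122152204 [ 0.53  0.49 -0.68  1.99  0.42  0.8  -0.16] [-0.4  0.1  0.2]
192.7 [487.8 -32.7] [491.9 -50.8]
185 [486.5 -24.5] [488.1 -42.9]
175 [486.5 -13.7] [484.9 -32.1]
165 [488.4  -3.1] [483.6 -20.9]
155 [492.1   7.1] [484.3  -9.7]
145 [497.5  16.5] [486.9   1.3]
135 [504.5  24.7] [491.4  11.7]
125 [512.7  31.7] [497.6  21.1]
115 [522.1  37.1] [505.3  29.3]
105 [532.3  40.8] [514.4  36. ]
97.1 [540.6  42.4] [522.3  40.1]
knob side nan nan 0 [359.99540526 194.82109619]
32 360.25 226.78125 [353.94016737 228.39269187]
85 ((286.0398254394531, 195.48788452148438), (20.176471710205078, 4.117647171020508), 28.07248878479004)<stdin>:9: RuntimeWarning: Mean of empty slice.
  ret = ret.dtype.type(ret / rcount)
```

send_rows --motion "1 0 0 -0.03 0 0 0;1 0 0 -0.02 0 0 0;1 0 0 -0.005 0 0 0;1 0 0 0 0 0 0"

```text
clock: 19.4
position: [0.4939, -0.0618, 0.1037]
ee_rot: [-1.956, -2.458, -0.0]
force: [1.0, -0.8, -0.5]
width: 0.005
gripper_force: 0.0
```

send_rows --motion "1 -0.001 0.0055 0 0 0 0;1 -0.001 0.0055 0 0 0 0;1 -0.0019 0.0041 0 0 0 -3.85;1 -0.0019 0.0042 0 0 0 -3.85;1 -0.0016 0.0054 0 0 0 -5"

```text
clock: 20.02
position: [0.4865, -0.0378, 0.104]
ee_rot: [2.22, 2.221, 0.001]
force: [0.5, -1.4, 0.7]
width: 0.004
gripper_force: 0.7
```

send_rows --motion "1 -0.0016 0.0054 0 0 0 -5;1 -0.0007 0.0056 0 0 0 -5;1 -0.0006 0.0056 0 0 0 -5;1 0.0003 0.0056 0 0 0 -5;1 0.0004 0.0056 0 0 0 -5"

```text
clock: 20.65
position: [0.4844, -0.01, 0.104]
ee_rot: [2.648, 1.688, 0.001]
force: [1.3, -2.1, 0.2]
width: 0.008
gripper_force: 0.9
```

send_rows --motion "1 0.0013 0.0055 0 0 0 -5;1 0.0013 0.0055 0 0 0 -5;1 0.0022 0.0052 0 0 0 -5;1 0.0023 0.0052 0 0 0 -5"

```text
clock: 21.15
position: [0.4914, 0.0112, 0.1039]
ee_rot: [2.902, 1.202, 0.001]
force: [0.4, -3.4, -0.2]
width: 0.007
gripper_force: 1.3
```

send_rows --motion "1 0.0031 0.0047 0 0 0 -5;1 0.0031 0.0047 0 0 0 -5;1 0.0038 0.0041 0 0 0 -5;1 0.0039 0.0041 0 0 0 -5"

```text
clock: 21.65
position: [0.5046, 0.0284, 0.1038]
ee_rot: [3.066, 0.68, -0.001]
force: [-1.5, -5.2, 1.7]
width: 0.0
gripper_force: 2.1
```

send_rows --motion "1 0.0045 0.0034 0 0 0 -5;1 0.0046 0.0033 0 0 0 -5;1 0 0 0 0 0 0"

```text
clock: 22.02
position: [0.5142, 0.0359, 0.1037]
ee_rot: [3.114, 0.417, 0.001]
force: [-1.7, -0.6, 0.1]
width: 0.004
gripper_force: 0.3
```

send_rows --motion "1 0.0039 0.0022 0 0 0 -4;1 0.004 0.0019 0 0 0 -4;1 0 0 0 0 0 0"

```text
clock: 22.4
position: [0.5212, 0.0398, 0.1034]
ee_rot: [3.135, 0.201, -0.002]
force: [-3.8, -0.5, 2.9]
width: 0.005
gripper_force: 2.0
```

```bash
python3 f.py; python3 - <<'E'
from h import *
im,_=arm.get_image("side");T,_=arm.get_image("top")
k=5.3
cv2.imwrite("pics/p3.png",np.hstack([cv2.resize(x,None,fx=k,fy=k,interpolation=cv2.INTER_CUBIC) for x in(im[150:225,305:380],T[180:255,320:395])]))
E
```

```text
[-5.04 -0.17  3.29] [0.55 0.51 0.74] [0.5213 0.0397 0.1034]
```

View pics/p3.png

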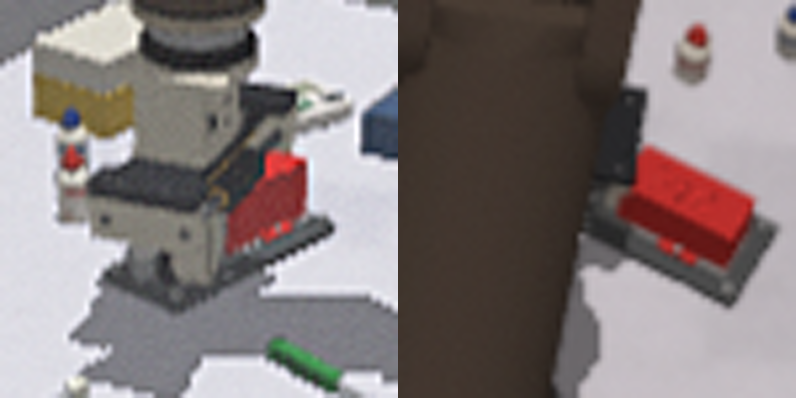

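send_rows --motion "1 0.001 0.0001 0 0 0 0;1 0.001 0.0001 0 0 0 0;1 0 0 0 0 0 0"

```text
clock: 23.18
position: [0.5218, 0.0398, 0.1031]
ee_rot: [3.135, 0.2, -0.007]
force: [-10.3, -0.3, 6.8]
width: 0.004
gripper_force: 5.2
```

```bash
python3 f.py
```

```text
[-10.66  -0.4    7.38] [0.58 0.43 0.5 ] [0.5218 0.0398 0.1031]
```

send_rows --motion "1 -0.004 0 0 0 0 0;1 -0.02 -0.005 0 0 0 0;1 0 0 0.04 0 0 0;1 0 0 0.05 0 0 0;1 0 -0.06 0.05 0 0 0"

```text
clock: 24.1
position: [0.5017, -0.01, 0.236]
ee_rot: [-3.133, -0.209, -0.008]
force: [1.1, -1.4, -0.3]
width: 0.006
gripper_force: 0.0
```

send_rows --motion "1 0 -0.06 0.02 0 0 0;1 0 -0.06 0 0 0 0;1 0 -0.06 0 0 0 0;1 0 -0.06 0 0 0 0;1 -0.02 -0.06 0 0 0 0"

```text
clock: 24.72
position: [0.4817, -0.3139, 0.2536]
ee_rot: [3.134, 0.201, 0.005]
force: [2.1, 0.5, 0.1]
width: 0.004
gripper_force: 0.0
```

```bash
python3 - <<'E'
from h import *
im,ds=arm.get_image("side");T,d=arm.get_image("top");np.savez("fin.npz",s=im,t=T)
k=5.3
cv2.imwrite("pics/p4.png",np.hstack([cv2.resize(x,None,fx=k,fy=k,interpolation=cv2.INTER_CUBIC) for x in(im[160:260,305:380],T[180:280,320:395][:, :])])[:, :795])
def dark(im,b):
    m=mask(im,(0,0,0),(180,255,45),b);n,l,s,c=cv2.connectedComponentsWithStats(m);return [(s[i,4],c[i].round(1)) for i in range(1,n) if s[i,4]>4]
print("top dark",dark(T,(330,195,375,235)));print("side dark",dark(im,(318,180,370,212)))
k=hw(-39,63,44.5,Q=np.array([564.7,-28,Q[2]]));print(k,proj("top",k),proj("side",k))
for n,i,dd,b in(("top",T,d,(255,170,350,240)),("side",im,ds,(270,210,345,256))):
    m=mask(i,(100,100,40),(125,255,255),b);v,u=np.nonzero(m)
    if len(u): r=cv2.minAreaRect(np.c_[u,v].astype(np.float32));print(n,len(u),plane(n,*r[0],.01),[plane(n,*p,.01)[:2].round(3) for p in cv2.boxPoints(r)],np.median(cloud(n,dd,m)[0][:,2]))
E
```

```text
top dark [(np.int32(11), array([339.1, 210.6])), (np.int32(74), array([364.6, 218.1]))]
side dark []
[0.54074907 0.04211671 0.0445    ] [338.48681524 210.5754465 ] [336.79028034 199.54570452]
top 85 [0.56149755 0.25916257 0.01      ] [array([0.562, 0.299]), array([0.58 , 0.298]), array([0.561, 0.22 ]), array([0.543, 0.221])] 0.019169439198287352
side 114 [0.56050729 0.26021975 0.01      ] [array([0.584, 0.291]), array([0.562, 0.206]), array([0.537, 0.229]), array([0.559, 0.311])] 0.017404441832775605
```

View pics/p4.png

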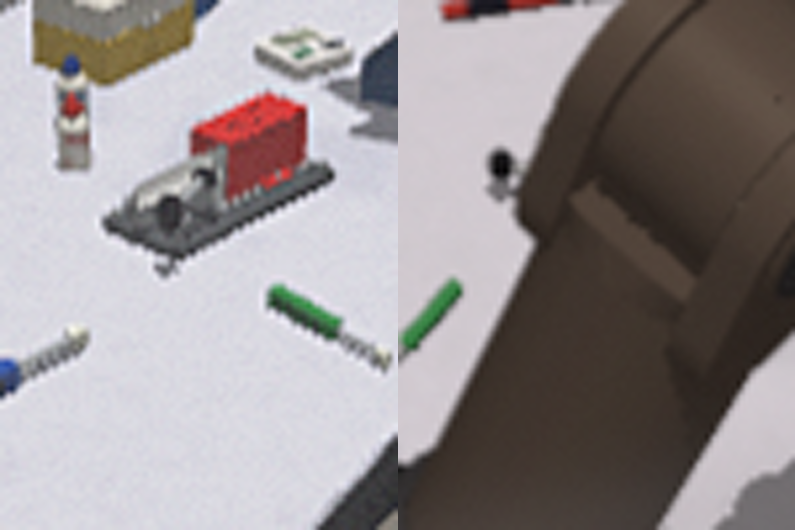

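The last view shows the knob at top (339,211) and side (337,200), which matches the locked position. The knife is in, and the blue stick lies flat well clear of the holder (tip at side ≈ (320,223)). I'm handing in.

```bash
python3 -c "
from cell import arm
print(arm.sign_off())"
```

```text
the job is handed in; nothing more can be done
None
```

I pushed the knife home against the stop (at most about 7.5 N), swung the lever to the end of its travel, and left the blue stick flat and clear of the holder. I set the stick down before turning the lever; the job is handed in at about 25 s.

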